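# Centre the round plaster casting on the slide board's line

### The arm

A 7-joint arm with a two-finger parallel gripper is mounted at the origin on the work surface. World frame = base frame: x ahead of the robot, y to its left, z up, the work surface at z = 0. Lengths are in m, angles in rad, forces in N, time in s.
With the tool pointing down it reaches from about 0.4 to 0.85 m from the base axis. Payload 10.4 kg.
Tool frame: the origin (TCP) lies between the finger pads; the fingertips stand manip.tcp_to_tips ahead of it and the grasp point (between the pads) lies 2 mm behind it (manip.tcp_to_tips is the distance from the TCP to the fingertips, in m); y points along the fingers, z is the direction in which the jaws open and shut, and the axes are right-handed (so a half turn about y gives the same grasp; the last joint's range is limited). The gripper opens to 85 mm and grips with 20 to 120 N. Pads are 22 mm wide; open, the fingers measure 114 mm over their backs; the gripper's body (76 mm by 85 mm) begins 54 mm behind the grasp point. The pads swing forward as they close: fully open they stand 13 mm farther back than shut.
Start: joints at [1.304, 0.332, -0.065, 1.46, 0.022, 1.35, -0.088], TCP at [0.151, -0.607, 0.248] pointing down, gripper open.
Joint ranges: [-2.6, 2.6], [-0.5, 2.12], [-1.47, 1.34], [0.16, 2.42], [-1.27, 4.41], [0.06, 2.06], [-2.6, 2.6]. Speed limits (rad/s): [2.22, 2.22, 2.79, 2.79, 3.14, 3.14, 3.14].

### API

Orientations are given as a unit quaternion [x, y, z, w].
In Python, from workcell import manip gives the robot as it stands. The module is installed in compiled form; this text tells all that it offers.
- The arm moves only by the tool move_arm, never from a script. Its argument "increments" is a list of rows, each an object with "offset": the shift along the tool's x, y, z in m, a list of three; "yaw": the turn about the tool's y in degrees; "jaw": the closure in counts, from 0 (fully open) to 255 (shut). In form: [{"offset": [tx, ty, tz], "yaw": yaw, "jaw": jaw}, ...]. A call has 1 to 10 rows; each row is the pose to reach, as a shift and turn from the pose measured when the call began, along the tool's axes at that moment; what a row does not reach only later rows make up. A row lasts 1/12 s, in which the tool goes at most 41.7 mm and 7.16 degrees, less where a joint would pass 70% of its speed; a pose out of reach is approached as far as the arm can. A call with a gripper value outside its range is refused whole. The fingers move at their own pace and stop on an object; "squeeze" is the grip in N (left out, the last holds). Time passes only in rows, so rows that repeat a pose let the fingers close. It gives the time, the measured TCP pose, the force and the opening at its end, in the units of the state.
- manip.get_obs(): the state, without advancing time (a new reading comes with each control period).
- manip.camera(name): name is "side" or "top"; returns a dict with "pixels" (384x512x3 uint8, red, green, blue), "depth" (384x512 float32, m along the optical axis (not along the pixel's ray), 0 where there is no reading), "intrinsics" (3x3 intrinsics, pixels), "D" ([k1, k2, p1, p2, k3] as OpenCV has them; the pictures are not rectified), "R" (3x3) and "t" (3): a world point X has camera coordinates R X + t. Camera axes: x right, y down, z forward; pixel columns grow to the right and rows downward; lengths in m; the calibration is good to about 2 mm. A picture is of the moment at which its call begins.
- manip.hand_in(): hands the job in, once; it reports no verdict.
Trained networks look in a picture, given as the dict that the camera call returned (one of the last four; its "shot" number tells which), for a name from the list of things; names that differ only in an ending like _2 or _b are one class to them, and where a whole thing is asked for, a point or a joint stands for the part that bears it (a point fixed in the world has none). Each returns a list of dicts, best first, with "confidence" (0 to 1); they miss things now and then, are a little off and sometimes report something else, mostly with a low value. They report only what shows in the picture. A call takes as long as a camera call. They do not tell look-alikes from the thing itself.
- manip.recognise(picture, query): "bbox" ([left, top, right, bottom] in pixels, round what is visible of it).
- manip.spot_point(picture, query): "centre" ([column, row] in pixels: a listed point, or the origin of a listed thing).
The state is a dict: "clock": time; "joint_pos": joint angles; "joint_velocities": joint speeds; "tau": joint torques, N m; "position": TCP position; "ee_rot": TCP orientation; "ft_force": force on the tool from outside, world axes, zero at the start; "torque": the same for the moment, N m; "grip_width": opening from 0.0 (shut) to 1.0 (fully open).
Only numpy, scipy, OpenCV 4.12 (cv2) and the standard library are available. Lean on these libraries where they do the work, as an engineer would, in place of code of your own. Each camera call takes 0.05 s, during which the arm holds its last target. There are 200 camera calls.

### The job

Two set plaster castings stand on the slide board, one in each lane. Without lifting it, tap the round casting along its lane until its middle is about 3 cm past the dark line across the board, to show that it slides freely, then tap it back from the opposite side until it is centred on the line. Leave the square casting where it is.

Things in the scene. Friction and masses are not known exactly. Their poses are not given: they have to be found in the camera images.
- round_center (a point): centre (half-way up) of the loose round casting: a white plaster disc, 90 mm in diameter, 40 mm high, about 0.3 kg, lying flat in one of the two lanes of the slide board, its middle 45 to 70 mm to one side of the dark line. It slides under a light push of 1 to 4 N and stops when the push stops. z up; its yaw means nothing.
- line (a point): middle of the dark line across the fixed grey slide board, at lane-floor height, 12 mm above the table. y runs along the lanes, x along the line, z up. Board 232 (x) x 340 (y) mm; three aluminium rails along y at x = -110, 0, 110 mm, 12 mm wide, 8 mm above the lane floors, crossed by the line too; between them two lanes 98 mm wide, middles at x = -55 and 55 mm, ends open.
- square_casting: the loose square casting, to be left alone: a plain white plaster block 84 x 84 x 40 mm high in the other lane, off the line to the other side. Origin at the centre of its underside, z up, sides along x and y.
There are look-alikes about, which are no part of the job. What is shaped like the part that bears round_center but brown or turquoise is not meant.

How it is judged:
By the outcome, as a careful person would: the job done as asked, in the order asked, and still so for the second after the job is handed in, with the robot touching nothing.
It also fails if it takes over 38 s, if anything falls off the work surface, if the arm or the gripper's body presses on something with over 40 N, if the wrist force passes 120 N, or if a joint passes its speed limit or range.

## Working session

There is one attempt and no reset: what is moved stays moved. The work goes in short steps, Python scripts to look and compute and a tool call to move; the robot and the scene stay as the last step left them, time stands still between calls to the robot, and variables do not carry over. Pictures are saved under pics/ and viewed, about 8 in all and at most 12, crops included, and the job is handed in when it is done.

Besides the shell and the picture viewer there is one more tool, called in YAML: its name, and indented under it one key for each argument. move_arm: Moves the arm, as the interface text tells. Its arguments: {"type":"object","properties":{"increments":{"type":"array","items":{"type":"object","properties":{"offset":{"type":"array","items":{"type":"number"}},"yaw":{"type":"number"},"jaw":{"type":"number"}}}},"squeeze":{"type":"number"}},"required":["increments"]}

```bash
mkdir -p pics; cat > h.py <<'E'
import numpy as np, cv2
from workcell import manip
def ray(c,uv):
    p=cv2.undistortPoints(np.array([[uv]],float),c["intrinsics"],np.array(c["D"]))[0,0]
    d=c["R"].T@np.array([p[0],p[1],1]); o=-c["R"].T@c["t"]; return o,d
def at_z(c,uv,z):
    o,d=ray(c,uv); return o+d*(z-o[2])/d[2]
def save(c,n): cv2.imwrite("pics/"+n,c["pixels"][:,:,::-1])
E
python3 - <<'E'
from h import *
print(manip.tcp_to_tips, {k:np.round(v,3) for k,v in manip.get_obs().items()})
for n in("top","side"):
    c=manip.camera(n); save(c,n+"0.png")
    print(n,"cam",np.round(-c["R"].T@c["t"],3))
    for q in("round_center","line","square_casting"):
        z={"round_center":.032,"line":.012,"square_casting":.012}[q]
        for r in manip.spot_point(c,q): print(q,r,np.round(at_z(c,r["centre"],z),4))
        for r in manip.recognise(c,q) if q!="line" else []: print(q,r)
E
```

```text
0.017 {'clock': np.float64(0.0), 'joint_pos': array([ 1.304,  0.333, -0.065,  1.461,  0.022,  1.35 , -0.088]), 'joint_velocities': array([ 0.   ,  0.001, -0.002, -0.001, -0.002, -0.001, -0.002]), 'tau': array([-1.0000e-03, -6.2544e+01,  4.9000e-02, -3.9161e+01,  1.6000e-02,
        1.0000e-02,  0.0000e+00]), 'position': array([ 0.151, -0.606,  0.248]), 'ee_rot': array([-0.086,  0.702, -0.701,  0.086]), 'ft_force': array([-0.512,  0.669,  0.45 ]), 'torque': array([-0.026, -0.01 , -0.002]), 'grip_width': np.float64(0.995)}
top cam [ 0.331 -0.072  1.186]
round_center {'centre': [284.7, 156.0], 'confidence': 0.91} [ 0.4821 -0.1496  0.032 ]
round_center {'centre': [363.9, 214.3], 'confidence': 0.82} [ 0.3378 -0.3391  0.032 ]
round_center {'centre': [290.9, 229.5], 'confidence': 0.68} [ 0.3048 -0.1609  0.032 ]
round_center {'centre': [348.4, 273.6], 'confidence': 0.63} [ 0.1956 -0.2981  0.032 ]
round_center {'centre': [253.9, 135.4], 'confidence': 0.63} [ 0.5335 -0.076   0.032 ]
round_center {'centre': [159.4, 223.7], 'confidence': 0.6} [0.3234 0.1551 0.032 ]
round_center {'bbox': [268.1, 
[... 1006 characters left out ...]
 0.1724 0.032 ]
round_center {'centre': [228.2, 185.6], 'confidence': 0.68} [ 0.4857 -0.1582  0.032 ]
round_center {'bbox': [291.4, 183.3, 335.2, 224.4], 'confidence': 0.86}
round_center {'bbox': [294.4, 143.2, 334.5, 178.4], 'confidence': 0.7}
round_center {'bbox': [218.8, 297.7, 279.4, 360.8], 'confidence': 0.68}
round_center {'bbox': [350.9, 165.5, 394.8, 202.4], 'confidence': 0.62}
round_center {'bbox': [204.2, 167.3, 247.7, 209.7], 'confidence': 0.59}
line {'centre': [192.7, 215.8], 'confidence': 0.59} [ 0.5256 -0.0637  0.012 ]
square_casting {'centre': [157.8, 229.1], 'confidence': 0.74} [ 0.5727 -0.0044  0.012 ]
square_casting {'bbox': [127.3, 201.2, 178.0, 247.0], 'confidence': 0.83}
```

```bash
python3 - <<'E'
import cv2
a=cv2.imread("pics/top0.png"); cv2.imwrite("pics/top0c.png",cv2.resize(a[60:260,160:360],None,fx=3,fy=3,interpolation=2))
E
```

```text
(no output)
```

View pics/top0c.png

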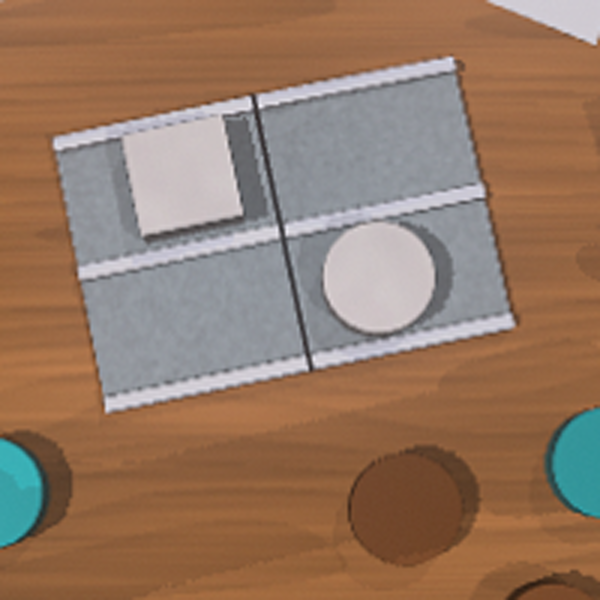

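View pics/side0.png

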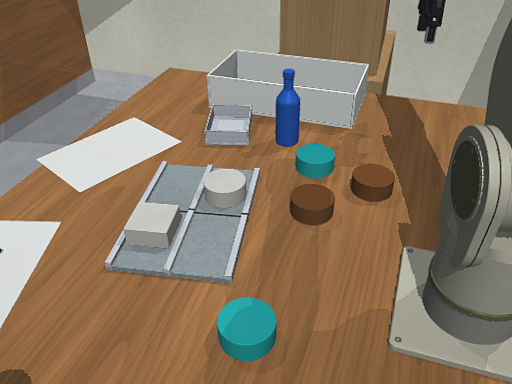

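The top crop shows the white disc at full-image (286,152), right of the dark line, which runs (245,92)-(264,183). The square is at (221,119), in the other lane. The brown and turquoise discs and the blue bottle are off the board.

```bash
cat >> h.py <<'E'
def tops(c,zlo=.045,zhi=.06):
    """castings' top faces from whiteness+depth: list of world centres"""
    d=c["depth"]; v,u=np.nonzero(d>0)
    p=cv2.undistortPoints(np.stack([u,v],1)[:,None].astype(float),c["intrinsics"],np.array(c["D"]))[:,0]
    P=(np.c_[p,np.ones(len(p))]*d[v,u][:,None]-c["t"])@c["R"]
    px=c["pixels"][v,u].astype(int)
    m=(P[:,2]>zlo)&(P[:,2]<zhi)&(px.min(1)>150)&(P[:,0]>.38)&(P[:,0]<.7)&(abs(P[:,1]+.07)<.22)
    im=np.zeros(d.shape,np.uint8); im[v[m],u[m]]=1
    n,l,s,ce=cv2.connectedComponentsWithStats(im)
    out=[]
    for i in range(1,n):
        if s[i,4]>100:
            ys,xs=np.nonzero(l==i); r=cv2.minAreaRect(np.stack([xs,ys],1).astype(np.float32))
            w=at_z(c,ce[i],.052); out.append((ce[i].round(1),s[i,4],w.round(4)))
    return out
E
cat > frame.py <<'E'
from h import *
c=manip.camera("top")
g=c["pixels"].astype(int).max(2)
pts=[]
for v in range(95,180):
    u0=245+(v-92)*19/91
    us=np.arange(int(u0)-4,int(u0)+6); w=np.clip(110-g[v,us],0,None)
    if w.sum()>20: pts.append(((us*w).sum()/w.sum(),v))
pts=np.array(pts); W=np.array([at_z(c,p,.012)[:2] for p in pts])
vx,vy,x,y=cv2.fitLine(W.astype(np.float32),cv2.DIST_HUBER,0,.01,.01).ravel()
print("line dir",vx,vy,"pt",x,y,"n",len(pts),"angle deg",np.degrees(np.arctan2(vy,vx)))
# rail corners of the board (z=.02)
for p in [(53,143),(106,411),(516,323),(457,60),(255,95),(311,370)]:
    print(p,at_z(c,(160+p[0]/3-.33,60+p[1]/3-.33),.02).round(4))
for t in tops(c): print(t)
E
python3 frame.py
```

```text
line dir 0.9814854 0.19153677 pt 0.53346467 -0.07481005 n 85 angle deg 11.042481
(53, 143) [0.6099 0.1124 0.02  ]
(106, 411) [0.3878 0.0695 0.02  ]
(516, 323) [ 0.4542 -0.265   0.02  ]
(457, 60) [ 0.675  -0.2232  0.02  ]
(255, 95) [ 0.6469 -0.055   0.02  ]
(311, 370) [ 0.4184 -0.0971  0.02  ]
(array([220.1, 117.9]), np.int32(1186), array([0.5739, 0.0042, 0.052 ]))
(array([285.8, 151.9]), np.int32(1069), array([ 0.4893, -0.1511,  0.052 ]))
```

```bash
cat >> h.py <<'E'
from scipy.spatial.transform import Rotation as Ro
L=np.array([.533,-.0757]); EX=np.array([.9815,.1915]); EY=np.array([-.1915,.9815])
def rel(w): d=np.array(w)[:2]-L; return np.round(1000*np.array([d@EX,d@EY]),1)
def world(x,s,z): return np.r_[L+EX*x/1000+EY*s/1000,z]
def tool():
    o=manip.get_obs(); return o,Ro.from_quat(o["ee_rot"]).as_matrix(),np.array(o["position"])
def go(x,s,z):
    o,R,p=tool(); return (R.T@(world(x,s,z)-p)).round(4)
E
python3 - <<'E'
from h import *
o,R,p=tool(); print(R.round(3))
print("start",world(-55,-150,.2), go(-55,-150,.2),go(-55,-150,.05))
z=R[:,2]; print("yaw angles: tool z",np.degrees(np.arctan2(z[1],z[0])))
for a in(-10,10): print(a,(R@Ro.from_rotvec([0,np.radians(a),0]).as_matrix())[:,2].round(3))
c=manip.camera("top");d=c["depth"]; v,u=np.nonzero(d>0)
q=cv2.undistortPoints(np.stack([u,v],1)[:,None].astype(float),c["intrinsics"],np.array(c["D"]))[:,0]
P=(np.c_[q,np.ones(len(q))]*d[v,u][:,None]-c["t"])@c["R"]
for x in np.arange(.1,.75,.05):
    r=[]
    for y in np.arange(-.7,.0,.05):
        m=(abs(P[:,0]-x)<.025)&(abs(P[:,1]-y)<.025); r.append("%4d"%(1000*P[m,2].max()) if m.any() else "  --")
    print("%.2f"%x,*r)
E
```

```text
[[-0.97   0.     0.241]
 [-0.241 -0.    -0.97 ]
 [ 0.    -1.     0.   ]]
start [ 0.5077425 -0.2334575  0.2      ] [-0.4364  0.0483 -0.2759] [-0.4364  0.1983 -0.2759]
yaw angles: tool z -76.02973290007492
-10 [ 0.406 -0.914  0.   ]
10 [ 0.069 -0.998  0.   ]
0.10    5    5    6  350    5    6  643  637    7    6    5    7   18  310
0.15    6    6    5  352    6    4  633    6   46   44    4    5    6    6
0.20    6    6    5    6    7    6    5   44   45   46    6    7    6    5
0.25    6    6    5    5    6    7    6    6   44   45   44   45    6    7
0.30  101  103  104  103    5    5    6   44   43    7   46   48    7    6
0.35   11   11   12  104    6    5   39   47   45    6   45   47    6    5
0.40   14   41   11  102    6  191  189   44   44    7    6    6   23   24
0.45   10   40   12  104    3  193  193    7    5   25   57   57   56   21
0.50   27   30   26  104    5    4   40    6    5   19   58   56   56   24
0.55   32   31   29  104   43   43   43   44    7   22   26   56   25   56
0.60   30   30   30  103   43    9    9   43    8   16   18   19   18   56
0.65   12   12   11  103   44   46   44   41    7   13   24   24   24   25
0.70  102  102  104  102    6    6    6    6    6    6   20    4    8    6
```

move_arm:
  increments:
    - {"offset": [-0.032, -0.01, -0.02], "yaw": 1, "jaw": 255}
    - {"offset": [-0.064, -0.02, -0.04], "yaw": 2, "jaw": 255}
    - {"offset": [-0.096, -0.02, -0.061], "yaw": 2.9, "jaw": 255}
    - {"offset": [-0.128, -0.02, -0.081], "yaw": 2.9, "jaw": 255}
    - {"offset": [-0.16, -0.02, -0.101], "yaw": 2.9, "jaw": 255}
    - {"offset": [-0.192, -0.02, -0.121], "yaw": 2.9, "jaw": 255}
    - {"offset": [-0.224, -0.02, -0.142], "yaw": 2.9, "jaw": 255}
    - {"offset": [-0.256, -0.02, -0.162], "yaw": 2.9, "jaw": 255}
    - {"offset": [-0.288, -0.02, -0.182], "yaw": 2.9, "jaw": 255}
    - {"offset": [-0.32, -0.02, -0.202], "yaw": 2.9, "jaw": 255}

```text
clock: 1.53
position: [0.4137, -0.3318, 0.2687]
ee_rot: [0.068, -0.704, 0.704, -0.068]
ft_force: [0.4, 0.4, -0.1]
grip_width: -0.0
```

```bash
cat > st.py <<'E'
import sys
from h import *
o,R,p=tool(); print("t",o["clock"],"pos",p.round(4),"rel",rel(p),"z-axis yaw",np.degrees(np.arctan2(R[1,2],R[0,2])).round(2),"F",np.round(o["ft_force"],1),"grip",o["grip_width"])
for a in sys.argv[1:]: print(a,go(*map(float,a.split(","))))
E
python3 st.py -- 2>/dev/null -55,-155,.2 -55,-155,.05 | cat || true
```

```text
t 1.5333 pos [ 0.4137 -0.3318  0.2687] rel [-166.2 -228.5] z-axis yaw -78.94 F [ 0.4  0.4 -0.1] grip -0.000440498518253709
```

move_arm:
  increments:
    - {"offset": [-0.03, 0.01, -0.02], "yaw": 0, "jaw": 255}
    - {"offset": [-0.06, 0.03, -0.04], "yaw": 0, "jaw": 255}
    - {"offset": [-0.09, 0.05, -0.06], "yaw": 0, "jaw": 255}
    - {"offset": [-0.111, 0.08, -0.0785], "yaw": 0, "jaw": 255}
    - {"offset": [-0.111, 0.115, -0.0785], "yaw": 0, "jaw": 255}
    - {"offset": [-0.111, 0.15, -0.0785], "yaw": 0, "jaw": 255}
    - {"offset": [-0.111, 0.18, -0.0785], "yaw": 0, "jaw": 255}
    - {"offset": [-0.111, 0.205, -0.0785], "yaw": 0, "jaw": 255}
    - {"offset": [-0.111, 0.217, -0.0785], "yaw": 0, "jaw": 255}
    - {"offset": [-0.111, 0.217, -0.0785], "yaw": 0, "jaw": 255}

```text
clock: 2.37
position: [0.5061, -0.233, 0.0492]
ee_rot: [-0.069, 0.704, -0.703, 0.067]
ft_force: [0.2, -0.2, -0.4]
grip_width: 0.002
```

```bash
python3 st.py; python3 - <<'E'
from h import *
c=manip.camera("side"); cv2.imwrite("pics/s1.png",cv2.resize(c["pixels"][130:290,90:290,::-1],None,fx=3,fy=3))
E
```

```text
t 2.3667 pos [ 0.5061 -0.233   0.0492] rel [ -56.6 -149.2] z-axis yaw -78.94 F [ 0.2 -0.2 -0.4] grip 0.0016338450679810733
```

View pics/s1.png

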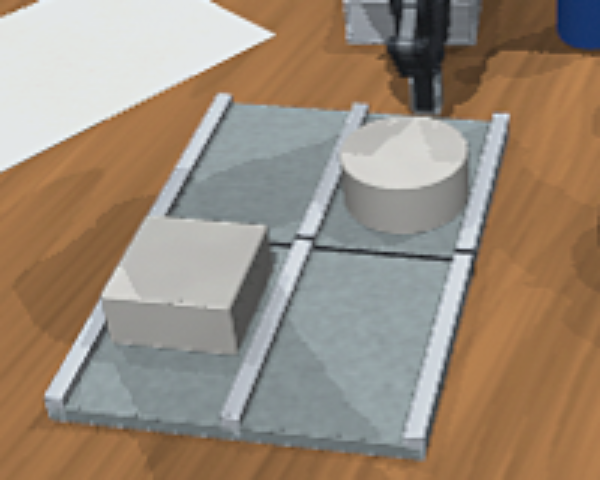

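The side crop shows the closed fingertips at crop (425,105), in the lane just behind the disc and clear of the rails. Now I'll do a first push.

move_arm:
  increments:
    - {"offset": [0, 0, -0.01], "yaw": 0, "jaw": 255}
    - {"offset": [0, 0, -0.02], "yaw": 0, "jaw": 255}
    - {"offset": [0, 0, -0.027], "yaw": 0, "jaw": 255}
    - {"offset": [0, 0, -0.034], "yaw": 0, "jaw": 255}
    - {"offset": [0, 0, -0.041], "yaw": 0, "jaw": 255}
    - {"offset": [0, 0, -0.048], "yaw": 0, "jaw": 255}
    - {"offset": [0, 0, -0.054], "yaw": 0, "jaw": 255}
    - {"offset": [0, 0, -0.059], "yaw": 0, "jaw": 255}
    - {"offset": [0, 0, -0.062], "yaw": 0, "jaw": 255}
    - {"offset": [0, 0, -0.062], "yaw": 0, "jaw": 255}

```text
clock: 3.25
position: [0.4952, -0.1716, 0.0512]
ee_rot: [-0.069, 0.704, -0.703, 0.068]
ft_force: [0.1, 0.5, 0.5]
grip_width: 0.002
```

```bash
cat > look.py <<'E'
from h import *
import sys
exec(open("st.py").read())
c=manip.camera("top")
for t in tops(c): print(t,"rel",rel(t[2]))
c2=manip.camera("side")
for r in manip.spot_point(c2,"round_center"):
    x=rel(at_z(c2,r["centre"],.032))
    if abs(x[0]+55)<30: print("side",r["confidence"],x)
cv2.imwrite("pics/%d.png"%(1000*manip.get_obs()["clock"]),np.vstack([cv2.resize(k["pixels"][a:a+140,b:b+200,::-1],None,fx=2,fy=2) for k,a,b in((c,70,160),(c2,130,90))]))
E
python3 look.py; ls pics
```

```text
t 3.25 pos [ 0.4952 -0.1716  0.0512] rel [-55.5 -86.9] z-axis yaw -78.89 F [0.1 0.5 0.5] grip 0.002496483352483384
(array([220.1, 117.8]), np.int32(1179), array([0.5742, 0.0043, 0.052 ])) rel [55.8 70.6]
(array([265.3, 156.5]), np.int32(728), array([ 0.4789, -0.1022,  0.052 ])) rel [-58.2 -15.6]
side 0.83 [-58.6 -23.6]
3400.png
s1.png
side0.png
top0.png
top0c.png
```

```bash
cat >> h.py <<'E'
def fitdisc(c):
    """centre of round casting: leading/trailing edges along the lane from white top mask"""
    d=c["depth"]; v,u=np.nonzero(d>0)
    p=cv2.undistortPoints(np.stack([u,v],1)[:,None].astype(float),c["intrinsics"],np.array(c["D"]))[:,0]
    P=(np.c_[p,np.ones(len(p))]*d[v,u][:,None]-c["t"])@c["R"]
    dd=np.c_[p,np.ones(len(p))]@c["R"]; o=-c["R"].T@c["t"]
    Q=o+dd*((.052-o[2])/dd[:,2])[:,None]
    m=(P[:,2]>.042)&(P[:,2]<.062)&(c["pixels"][v,u].min(1)>130)
    D=Q[m,:2]-L; X=1000*D@EX; S=1000*D@EY
    k=abs(X+56)<12; S2=S[k&(abs(S)<140)]
    k2=(abs(X+56)<60)&(abs(S)<140)
    return "s edges %.1f %.1f -> lead-45 %.1f, trail+45 %.1f; X %.1f..%.1f n %d"%(S2.min(),S2.max(),S2.max()-45,S2.min()+45,X[k2].min(),X[k2].max(),k2.sum())
E
echo 'print(fitdisc(c))' >> look.py; python3 look.py
```

```text
t 3.4 pos [ 0.495  -0.1722  0.0509] rel [-55.8 -87.4] z-axis yaw -78.93 F [-0.1 -0.3  0. ] grip 0.0008766260888699321
(array([220. , 117.8]), np.int32(1174), array([0.5742, 0.0044, 0.052 ])) rel [55.8 70.7]
(array([265.4, 156.5]), np.int32(735), array([ 0.4789, -0.1024,  0.052 ])) rel [-58.2 -15.8]
side 0.91 [-58.7 -28.1]
s edges -47.2 17.5 -> lead-45 -27.5, trail+45 -2.2; X -101.3..-14.6 n 759
```

View pics/3400.png

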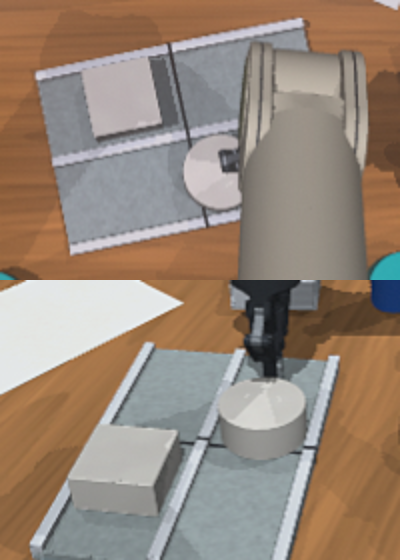

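The disc is at s≈-27 mm, its leading edge just over the line and the fingers behind it. The centre sits about 60 mm ahead of the TCP. I'll push another 57 mm to reach +30 mm.

move_arm:
  increments:
    - {"offset": [0, 0, -0.007], "yaw": 0, "jaw": 255}
    - {"offset": [0, 0, -0.014], "yaw": 0, "jaw": 255}
    - {"offset": [0, 0, -0.021], "yaw": 0, "jaw": 255}
    - {"offset": [0, 0, -0.028], "yaw": 0, "jaw": 255}
    - {"offset": [0, 0, -0.035], "yaw": 0, "jaw": 255}
    - {"offset": [0, 0, -0.042], "yaw": 0, "jaw": 255}
    - {"offset": [0, 0, -0.049], "yaw": 0, "jaw": 255}
    - {"offset": [0, 0, -0.054], "yaw": 0, "jaw": 255}
    - {"offset": [0, 0, -0.057], "yaw": 0, "jaw": 255}
    - {"offset": [0, 0, -0.057], "yaw": 0, "jaw": 255}

```text
clock: 4.38
position: [0.4841, -0.1156, 0.051]
ee_rot: [-0.069, 0.704, -0.703, 0.068]
ft_force: [-0.4, 0.5, -0.1]
grip_width: -0.002
```

```bash
python3 look.py
```

```text
t 4.3833 pos [ 0.4841 -0.1156  0.051 ] rel [-55.6 -29.8] z-axis yaw -78.89 F [-0.4  0.5 -0.1] grip -0.0020250136799379284
(array([220. , 117.7]), np.int32(1182), array([0.5743, 0.0045, 0.052 ])) rel [55.9 70.8]
(array([239. , 161.4]), np.int32(578), array([ 0.4683, -0.0397,  0.052 ])) rel [-56.6  47.7]
side 0.79 [-64.2  28.4]
s edges 24.9 75.0 -> lead-45 30.0, trail+45 69.9; X -100.2..-14.5 n 580
```

Disc at +30 mm. Next I'll back off, lift over it and come down on the far side.

move_arm:
  increments:
    - {"offset": [0, 0, 0.01], "yaw": 0, "jaw": 255}
    - {"offset": [0, -0.01, 0.015], "yaw": 0, "jaw": 255}
    - {"offset": [0, -0.04, 0.015], "yaw": 0, "jaw": 255}
    - {"offset": [0, -0.07, 0.01], "yaw": 0, "jaw": 255}
    - {"offset": [0, -0.08, -0.02], "yaw": 0, "jaw": 255}
    - {"offset": [0, -0.08, -0.055], "yaw": 0, "jaw": 255}
    - {"offset": [0, -0.08, -0.09], "yaw": 0, "jaw": 255}
    - {"offset": [0, -0.08, -0.125], "yaw": 0, "jaw": 255}
    - {"offset": [0, -0.08, -0.15], "yaw": 0, "jaw": 255}
    - {"offset": [0, -0.08, -0.155], "yaw": 0, "jaw": 255}

```text
clock: 5.37
position: [0.4544, 0.0393, 0.1323]
ee_rot: [-0.07, 0.704, -0.703, 0.07]
ft_force: [0.8, 0.1, 0.2]
grip_width: -0.002
```

move_arm:
  increments:
    - {"offset": [0, 0.025, 0], "yaw": 0, "jaw": 255}
    - {"offset": [0, 0.05, 0], "yaw": 0, "jaw": 255}
    - {"offset": [0, 0.07, 0], "yaw": 0, "jaw": 255}
    - {"offset": [0, 0.08, 0], "yaw": 0, "jaw": 255}
    - {"offset": [0, 0.08, 0], "yaw": 0, "jaw": 255}

```text
clock: 5.78
position: [0.4535, 0.0384, 0.0509]
ee_rot: [-0.071, 0.704, -0.703, 0.068]
ft_force: [0.2, 0.0, 0.3]
grip_width: -0.002
```

```bash
python3 look.py; ls pics
```

```text
t 5.7833 pos [0.4535 0.0384 0.0509] rel [-56.2 127.3] z-axis yaw -78.75 F [0.2 0.  0.3] grip -0.0015028857866671128
(array([222.2, 116.6]), np.int32(1029), array([ 0.5771, -0.0008,  0.052 ])) rel [57.6 65.1]
(array([248.5, 174.2]), np.int32(146), array([ 0.4374, -0.0616,  0.052 ])) rel [-91.1  32.1]
s edges -13.4 71.9 -> lead-45 26.9, trail+45 31.6; X -101.2..-15.0 n 1023
3400.png
3550.png
4533.png
5933.png
s1.png
side0.png
top0.png
top0c.png
```

move_arm:
  increments:
    - {"offset": [0, 0, 0.01], "yaw": 0, "jaw": 255}
    - {"offset": [0, 0, 0.02], "yaw": 0, "jaw": 255}
    - {"offset": [0, 0, 0.027], "yaw": 0, "jaw": 255}
    - {"offset": [0, 0, 0.033], "yaw": 0, "jaw": 255}
    - {"offset": [0, 0, 0.039], "yaw": 0, "jaw": 255}
    - {"offset": [0, 0, 0.045], "yaw": 0, "jaw": 255}
    - {"offset": [0, 0, 0.05], "yaw": 0, "jaw": 255}
    - {"offset": [0, 0, 0.054], "yaw": 0, "jaw": 255}
    - {"offset": [0, 0, 0.055], "yaw": 0, "jaw": 255}
    - {"offset": [0, 0, 0.055], "yaw": 0, "jaw": 255}

```text
clock: 6.77
position: [0.4661, -0.0151, 0.0534]
ee_rot: [-0.069, 0.704, -0.703, 0.07]
ft_force: [0.5, -0.0, 0.1]
grip_width: 0.005
```

```bash
python3 look.py
```

```text
t 6.7667 pos [ 0.4661 -0.0151  0.0534] rel [-54.1  72.3] z-axis yaw -78.74 F [ 0.5 -0.   0.1] grip 0.004642793487826513
(array([216.9, 106.5]), np.int32(375), array([0.6019, 0.0118, 0.052 ])) rel [84.4 72.7]
side 0.59 [-56.2  18.5]
s edges -28.6 13.8 -> lead-45 -31.2, trail+45 16.4; X -101.8..-14.3 n 500
```

View pics/5933.png

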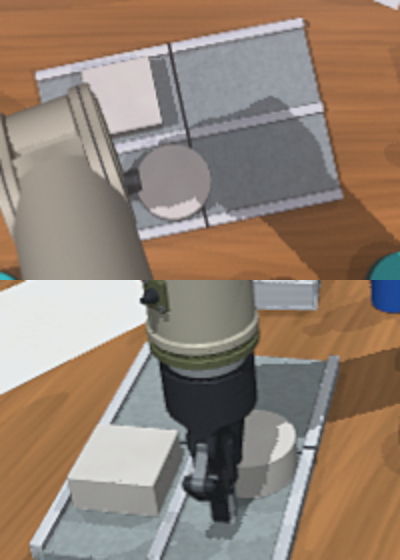

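The disc was at about +30, past the line, with the fingers on the far side; it's now at about +13. I'll push 10 mm more, then retreat for an unobstructed look.

move_arm:
  increments:
    - {"offset": [0, 0.002, 0.003], "yaw": 0, "jaw": 255}
    - {"offset": [0, 0.002, 0.006], "yaw": 0, "jaw": 255}
    - {"offset": [0, 0.002, 0.009], "yaw": 0, "jaw": 255}
    - {"offset": [0, 0.002, 0.01], "yaw": 0, "jaw": 255}
    - {"offset": [0, 0.002, 0.01], "yaw": 0, "jaw": 255}

```text
clock: 7.33
position: [0.4677, -0.0254, 0.0511]
ee_rot: [-0.069, 0.704, -0.703, 0.069]
ft_force: [0.4, -1.0, 0.3]
grip_width: -0.005
```

```bash
python3 st.py
```

```text
t 7.3333 pos [ 0.4677 -0.0254  0.0511] rel [-54.4  61.9] z-axis yaw -78.76 F [ 0.4 -1.   0.3] grip -0.004594241516766012
```

move_arm:
  increments:
    - {"offset": [0, 0, -0.02], "yaw": 0, "jaw": 255}
    - {"offset": [0, 0, -0.05], "yaw": 0, "jaw": 255}
    - {"offset": [0, 0, -0.08], "yaw": 0, "jaw": 255}
    - {"offset": [0, 0, -0.11], "yaw": 0, "jaw": 255}
    - {"offset": [0, -0.02, -0.14], "yaw": 0, "jaw": 255}
    - {"offset": [0, -0.02, -0.17], "yaw": 0, "jaw": 255}
    - {"offset": [0, -0.02, -0.18], "yaw": 0, "jaw": 255}
    - {"offset": [0, -0.02, -0.18], "yaw": 0, "jaw": 255}

```text
clock: 8.0
position: [0.4322, 0.1537, 0.0716]
ee_rot: [-0.07, 0.704, -0.703, 0.071]
ft_force: [-0.4, -0.0, 0.5]
grip_width: 0.006
```

```bash
python3 look.py; python3 frame.py | grep line; ls -t pics | head -1
```

```text
t 8.0 pos [0.4322 0.1537 0.0716] rel [-55.  244.5] z-axis yaw -78.52 F [-0.4 -0.   0.5] grip 0.006086307605544837
(array([219. , 116.9]), np.int32(1098), array([0.5763, 0.0069, 0.052 ])) rel [58.3 72.8]
side 0.96 [-60.6   5.4]
s edges -39.9 47.6 -> lead-45 2.6, trail+45 5.1; X -99.6..-15.2 n 1031
line dir 0.98174286 0.19021279 pt 0.56348264 -0.0691361 n 51 angle deg 10.965203
8150.png
```

```bash
cat > fin.py <<'E'
from h import *
from scipy.optimize import least_squares
c=manip.camera("top"); g=c["pixels"]
# predicted circle at z=.052 and line at z=.012: edge-gradient maximisation of circle
gray=cv2.GaussianBlur(cv2.cvtColor(g,cv2.COLOR_RGB2GRAY),(3,3),0).astype(np.float32)
def proj(W):
    return cv2.projectPoints(np.array(W,float)[:,None],cv2.Rodrigues(c["R"])[0],c["t"],c["intrinsics"],np.array(c["D"]))[0][:,0].astype(np.float32)
a=np.linspace(0,2*np.pi,180,endpoint=False)
def ring(x,s,r): 
    uv=proj([world(x+r*np.cos(t),s+r*np.sin(t),.052) for t in a]); return cv2.remap(gray,uv[:,:1],uv[:,1:],cv2.INTER_LINEAR)[:,0]
best=max(((np.clip(ring(x,s,43.5)-ring(x,s,46.5),-5,40).mean(),x,s) for x in np.arange(-62,-50,1) for s in np.arange(-8,12,.5)))
print("disc",best)
for ln in(-90,-80,-30,-20,25,40,55,70,85):
    ss=np.arange(-10,10,.25); uv=proj([world(ln,s,.012) for s in ss]); v=cv2.remap(gray,uv[:,:1],uv[:,1:],1)[:,0]; w=np.clip(np.median(v)-10-v,0,None)
    print(ln,"line s %.2f"%((ss*w).sum()/max(w.sum(),1e-6)),end="; ")
im=cv2.resize(g[110:190,210:310,::-1],None,fx=6,fy=6,interpolation=cv2.INTER_CUBIC); cv2.imwrite("pics/fin%d.png"%(1000*manip.get_obs()["clock"]),im)
E
python3 fin.py; ls -t pics|head -1
```

```text
disc (np.float32(21.111578), np.int64(-57), np.float64(4.0))
-90 line s 0.00; -80 line s 0.00; -30 line s 0.00; -20 line s 0.00; 25 line s 0.61; 40 line s 0.60; 55 line s 0.62; 70 line s 0.79; 85 line s 0.88; fin8250.png
```

```bash
cp pics/fin*.png pics/finview.png
```

```text
(no output)
```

View pics/finview.png

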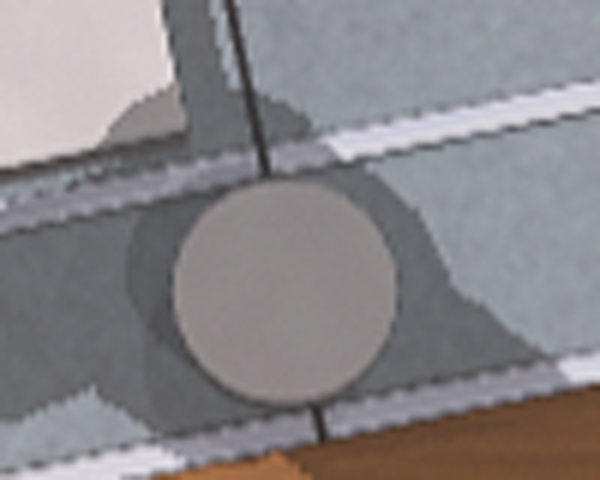

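The crop shows the disc centre at (285,291), with the line passing (292,291) there. So the disc is still about 3 mm on the far side, which agrees with the fit (+4.0 against the line at +0.7). I'll give it one more small tap, to TCP s≈58.6.

move_arm:
  increments:
    - {"offset": [0, 0, 0.03], "yaw": 0, "jaw": 255}
    - {"offset": [0, 0, 0.065], "yaw": 0, "jaw": 255}
    - {"offset": [0, 0.02, 0.1], "yaw": 0, "jaw": 255}
    - {"offset": [0, 0.02, 0.13], "yaw": 0, "jaw": 255}
    - {"offset": [0, 0.02, 0.155], "yaw": 0, "jaw": 255}
    - {"offset": [0, 0.02, 0.17], "yaw": 0, "jaw": 255}
    - {"offset": [0, 0.02, 0.174], "yaw": 0, "jaw": 255}
    - {"offset": [0, 0.02, 0.174], "yaw": 0, "jaw": 255}

```text
clock: 8.92
position: [0.4663, -0.0229, 0.0507]
ee_rot: [-0.067, 0.704, -0.704, 0.067]
ft_force: [-0.1, 0.3, 0.6]
grip_width: 0.0
```

```bash
python3 st.py
```

```text
t 8.9167 pos [ 0.4663 -0.0229  0.0507] rel [-55.4  64.6] z-axis yaw -79.09 F [-0.1  0.3  0.6] grip 0.00030331406308004515
```

move_arm:
  increments:
    - {"offset": [0, 0, 0.002], "yaw": 0, "jaw": 255}
    - {"offset": [0, 0, 0.004], "yaw": 0, "jaw": 255}
    - {"offset": [0, 0, 0.006], "yaw": 0, "jaw": 255}
    - {"offset": [0, 0, 0.006], "yaw": 0, "jaw": 255}
    - {"offset": [0, 0, 0.006], "yaw": 0, "jaw": 255}

```text
clock: 9.33
position: [0.4674, -0.0282, 0.0507]
ee_rot: [-0.068, 0.704, -0.704, 0.067]
ft_force: [0.1, 1.4, -0.4]
grip_width: -0.001
```

```bash
python3 st.py
```

```text
t 9.3333 pos [ 0.4674 -0.0282  0.0507] rel [-55.3  59.2] z-axis yaw -79.04 F [ 0.1  1.4 -0.4] grip -0.0012512843307601067
```

move_arm:
  increments:
    - {"offset": [0, 0, -0.02], "yaw": 0, "jaw": 255}
    - {"offset": [0, 0, -0.05], "yaw": 0, "jaw": 255}
    - {"offset": [0, -0.01, -0.08], "yaw": 0, "jaw": 255}
    - {"offset": [0, -0.03, -0.11], "yaw": 0, "jaw": 255}
    - {"offset": [0, -0.05, -0.14], "yaw": 0, "jaw": 255}
    - {"offset": [0, -0.07, -0.17], "yaw": 0, "jaw": 255}
    - {"offset": [0, -0.08, -0.19], "yaw": 0, "jaw": 255}
    - {"offset": [0, -0.08, -0.2], "yaw": 0, "jaw": 255}
    - {"offset": [0, -0.08, -0.2], "yaw": 0, "jaw": 255}

```text
clock: 10.08
position: [0.4291, 0.1709, 0.1317]
ee_rot: [-0.069, 0.704, -0.703, 0.069]
ft_force: [0.3, 0.2, -0.3]
grip_width: -0.0
```

```bash
python3 fin.py; python3 look.py; cp $(ls -t pics/fin[0-9]*.png|head -1) pics/finview2.png
```

```text
disc (np.float32(21.271955), np.int64(-57), np.float64(1.5))
-90 line s 0.00; -80 line s 0.00; -30 line s 0.00; -20 line s 0.00; 25 line s 0.65; 40 line s 0.11; 55 line s 0.63; 70 line s 0.80; 85 line s 0.91; t 10.1333 pos [0.4292 0.169  0.1309] rel [-55.1 260. ] z-axis yaw -78.9 F [ 0.3 -0.8 -1. ] grip 0.0010441636247371735
(array([219.3, 117.2]), np.int32(1131), array([0.5756, 0.0062, 0.052 ])) rel [57.5 72.2]
side 0.93 [-55.4   0.2]
s edges -41.7 44.8 -> lead-45 -0.2, trail+45 3.3; X -99.6..-15.2 n 1015
```

View pics/finview2.png

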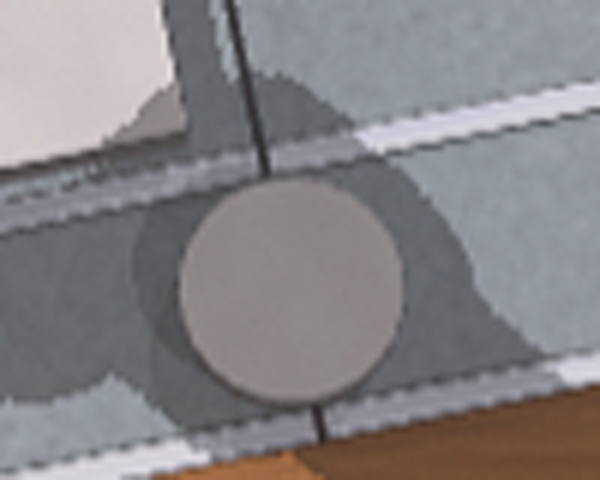

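The disc centre is now at (292,290) and the line crosses there, so they agree within about 1 mm. The square hasn't moved and the robot is clear.

```bash
python3 -c "
from workcell import manip; print(manip.hand_in())"
```

```text
the job is handed in; nothing more can be done
None
```

The job is done and handed in after about 10 s on the robot clock. I pushed the white round casting along its lane in two pushes from its starting side, about 65 mm short of the line, until its middle was about 30 mm past. Then I tapped it back from the other side in three pushes until it was centred.

- **Round casting:** the last top-camera fit puts its centre at +1.5 mm along the lane and the line at about +0.7 mm, so it is within about 1 mm. The zoomed picture and the side camera (+0.2 mm) agree, within the 2 mm calibration. The first look after tapping it back showed it still about 3 mm off, and the last small tap corrected that.
- **Square casting:** I never touched it. Its last reading is within 2 mm of its first; the arm's shadow covered one corner and shifts that reading a little.
- **Robot:** it finished about 0.2 m clear of the casting. The wrist force was under 2 N at every reading between moves.

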